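# Gauge two moulded bushings and reject the tight one

### The arm

A 6-joint arm with a two-finger parallel gripper is mounted at the origin on a cart in front of the work surface, level with it; the furniture and walls round the work are solid. World frame = base frame: x ahead of the robot, y to its left, z up, the work surface at z = 0. Lengths are in mm, angles in degrees, forces in N, time in s.
With the tool pointing down it reaches from about 350 to 850 mm from the base axis. Payload 8.1 kg.
Tool frame: the origin (TCP) lies at the very end of the fingers, on their centre line; the grasp point (between the pads) lies 19 mm behind it; z points along the fingers, y is the line along which they close (so a half turn about z gives the same grasp; the last joint's range is limited). The gripper opens to 85 mm and grips with 20 to 120 N. Pads are 22 mm wide; open, the fingers measure 114 mm over their backs; the gripper's body (76 mm by 85 mm) begins 54 mm behind the grasp point. The pads swing forward as they close: fully open they stand 13 mm farther back than shut.
Start: joints at [-81.784, 7.471, 85.268, -0, 87.261, -4.893], TCP at [136.106, -584.363, 231.292] pointing down, gripper open.
Joint ranges: [-169.43, 169.43], [-51.17, 129.36], [1.28, 143.12], [-76.62, 256.62], [0, 156.53], [-152.29, 152.29]. Speed limits (degrees/s): [136.94, 136.94, 159.86, 180, 180, 180].

### API

Orientations are given as [roll, pitch, yaw] about the fixed x, y, z axes, in that order (R = Rz(yaw) Ry(pitch) Rx(roll)).
In Python, from bench import sense, eyes, job, models gives the robot as it stands. The module is installed in compiled form; this text tells all that it offers.
- The arm moves only by the tool apply_moves, never from a script. Its argument "rows" is a list of rows, each a list of 6 numbers: the shift along the tool's x, y, z in mm, then the turn, a rotation vector about the tool's x, y, z in rad. In form: [[dx, dy, dz, rx, ry, rz], ...]. A call has exactly 5 rows; each row shifts and turns the commanded pose from where the row before left it, along the tool's axes as they then stand; what a row does not reach is not made up. A row lasts 1/8 s, in which the tool goes at most 62.5 mm and 10.7 degrees, less where a joint would pass 70% of its speed; a pose out of reach is approached as far as the arm can. A call is refused whole if a number of a shift passes 62.5 or a number of a turn 0.188, either way. A call with a gripper value outside its range is refused whole. "fingers" is the finger opening in mm, from 0 to 85.4, set as the call begins (left out, the last holds). The fingers move at their own pace and stop on an object; "grip_force" is the grip in N (left out, the last holds). Time passes only in rows, so rows that do not move let the fingers close, or fill a call up. It gives the time, the measured TCP pose, the force, the opening and the grip force at its end, in the units of the state.
- sense(): the state, without advancing time (a new reading comes with each control period).
- eyes.snapshot(name): name is "scene" or "top" or "wrist"; returns (picture, depth): 480x640x3 uint8, red, green, blue; 480x640 float32, mm along the optical axis (not along the pixel's ray), 0 where there is no reading.
- eyes.get_calibration(name): a dict with "intrinsics" (3x3 intrinsics, pixels), "D" ([k1, k2, p1, p2, k3] as OpenCV has them; the pictures are not rectified), "R" (3x3) and "t" (3): a world point X has camera coordinates R X + t; the wrist camera has in their place "mount" (4x4, takes a point from camera to tool coordinates, whose origin is the TCP and whose axes are the flange's). Camera axes: x right, y down, z forward; pixel columns grow to the right and rows downward; lengths in mm; the calibration is good to about 2 mm. A picture is of the moment at which its call begins: read the wrist's pose just before it. get_calibration takes no time and is no camera call.
- job.hand_in(): hands the job in; it is judged then, once.
Trained networks look in the newest picture that a camera, given by its name, has taken for a name from the list of things; names that differ only in an ending like _2 or _b are one class to them, and where a whole thing is asked for, a point or a joint stands for the part that bears it (a point fixed in the world has none). Each returns a list of dicts, best first, with "confidence" (0 to 1); they miss things now and then, are a little off and sometimes report something else, mostly with a low value. They report only what shows in the picture. A call takes as long as a camera call. They do not tell look-alikes from the thing itself.
- models.boxes_of(name, camera): "xyz" ([x, y, z] in mm, in world coordinates, good to about 4 mm: the middle of the surface that is visible of it).
- models.cut_out(name, camera): "pixels" (480x640 bool, what is visible of it).
- models.place_of(name, camera): "xyz" ([x, y, z] in mm, in world coordinates, good to about 4 mm: a listed point, or the origin of a listed thing).
The state is a dict: "time": time; "joint_pos": joint angles; "qd": joint speeds; "joint_efforts": joint torques, N m; "tool_pos": TCP position; "tcp_rot": TCP orientation; "ft_force": force on the tool from outside, world axes, zero at the start; "wrist_torque": the same for the moment, N m; "finger_gap": finger opening in mm; "grip_force": force on a finger pad.
Only numpy, scipy, OpenCV 4.12 (cv2) and the standard library are available. Lean on these libraries where they do the work, as an engineer would, in place of code of your own. Each camera call takes 0.05 s, during which the arm holds its last target. There are 200 camera calls.

### The job

One of the two blue bushings came out of the mould with its bore too small for the pin gauge. First take the gauge (yellow handle) from its stand and try it in the bushing whose bore is wide enough, pin fully home with the shoulder flat on the bushing, and leave it standing there with the bushing on the table; then put the other, tight bushing into the red reject tray.

Things in the scene. Friction and masses are not known exactly. Their poses are not given: they have to be found in the camera images.
- pin_gauge: Pin gauge upright in an 80x80x40 mm aluminium stand, shoulder on its top. Origin on the axis at the shoulder's underside, z up. Above it: steel shoulder 46 mm dia., 6 thick, then round yellow handle 22 mm dia., 6 to 60 mm above the origin (grip here). Below: pin 20 mm dia., 30 long, the last 14 tapering to an 8 mm tip. 0.15 kg. Lift 35 mm to clear the stand.
- bushing_open: Blue plastic bushing, the good one: through bore 32 mm, the pin enters easily. Loose on the table. Round body 50 mm dia., 36 high overall, foot flange 60 mm dia., 5 thick. Origin at the centre of its underside, z up along the bore. With the gauge home, the gauge's origin is 36 mm above this one. 0.12 kg. The two bushings may have changed places.
- bushing_tight: Blue plastic bushing, the reject: same outside (body 50 mm dia., 36 high, foot flange 60 mm dia., 5 thick) but a through bore of only 16 mm, too small for the pin. Loose on the table; grip it round the body from above. Origin at the centre of its underside, z up. 0.12 kg.
- reject_tray: Shallow open red tray, 160 x 160 mm outside, 20 mm high, walls 4 mm, floor 4 mm thick; fixed to the table. Origin at the centre of its underside, x and y along its sides, z up.
Mind the look-alikes: they are no part of the job. What is shaped like the bushing_open but green or orange is not meant.

How it is judged:
By the outcome, as a careful person would: the job done as asked, in the order asked, and still so for the second after the job is handed in, with the robot touching nothing.
It also fails if it takes over 58 s, if anything falls off the work surface, if the arm or the gripper's body presses on something with over 40 N, if the wrist force passes 120 N, or if a joint passes its speed limit or range.

## Working session

There is one attempt and no reset: what is moved stays moved. The work goes in short steps, Python scripts to look and compute and a tool call to move; the robot and the scene stay as the last step left them, time stands still between calls to the robot, and variables do not carry over. Pictures are saved under pics/ and viewed, at most 10 in all, crops included, and the job is handed in when it is done.

Besides the shell and the picture viewer there is one more tool, called after "Call:" as a command line: name --pt "numbers of a row" for each row, then --argument value for the rest. apply_moves: Moves the arm, as the interface text tells. Its arguments: {"type":"object","properties":{"rows":{"type":"array"},"fingers":{"type":"number"},"grip_force":{"type":"number"}},"required":["rows"]}

```bash
mkdir -p pics
cat > h.py <<'E'
import numpy as np, cv2
from bench import sense, eyes, job, models
from scipy.spatial.transform import Rotation as Ro
def save(n,im): cv2.imwrite('pics/'+n+'.png',im[:,:,::-1])
def pts(name,depth,s=None):
    c=eyes.get_calibration(name);K=np.array(c['intrinsics'],float);D=np.array(c['D'],float)
    v,u=np.mgrid[0:480,0:640];p=np.stack([u,v],-1).reshape(-1,1,2).astype(float)
    n=cv2.undistortPoints(p,K,D).reshape(480,640,2)
    P=np.dstack([n,np.ones((480,640))])*depth[...,None]
    if name=='wrist':
        M=np.array(c['mount']);P=P@M[:3,:3].T+M[:3,3]
        R=Ro.from_euler('xyz',s['tcp_rot'],degrees=True).as_matrix()
        return P@R.T+np.array(s['tool_pos'])
    return (P-np.array(c['t']))@np.array(c['R'])
E
python3 - <<'E'
from h import *
print(sense())
a,d=eyes.snapshot('top');b,_=eyes.snapshot('scene')
save('top',a);save('scene',b);np.savez('top.npz',a=a,d=d)
for n in ['pin_gauge','bushing_open','bushing_tight','reject_tray']:
  for c in ['top','scene']:
    print(n,c,[(np.round(r['xyz']),round(r['confidence'],2)) for r in models.place_of(n,c)])
E
```

```text
{'time': 0.0, 'joint_pos': array([-8.17832508e+01,  7.51656220e+00,  8.53320455e+01,  1.06485226e-03,
        8.72611698e+01, -4.89278405e+00]), 'qd': array([ 0.01107373,  0.01719963, -0.07649671, -0.03471416,  0.00699812,
       -0.01821636]), 'joint_efforts': array([ 3.36097488e-03, -5.69401109e+01, -5.00541508e+01, -4.45849003e-05,
        1.51194725e-02,  7.85871975e-06]), 'tool_pos': array([ 136.03745612, -583.78954656,  230.20276569]), 'tcp_rot': array([-1.79890713e+02, -1.04227429e-02,  1.31094714e+01]), 'ft_force': array([-0.49458719,  1.11180601, -0.43415216]), 'wrist_torque': array([ 0.00091387,  0.04273185, -0.01855394]), 'grip_force': 0.0, 'finger_gap': 85.33702071158352}
pin_gauge top [(array([438., 312.,  42.]), 0.68)]
pin_gauge scene [(array([432., 311.,  45.]), 0.71), (array([507., 121.,   2.]), 0.16)]
bushing_open top [(array([404., 197.,  -2.]), 0.97), (array([534., 231.,  -2.]), 0.91), (array([550.,  16.,   5.]), 0.71), (array([509., 119.,  -2.]), 0.62), (array([436., 312.,  41.]), 0.45)]
bushing_open scene [(array([548.,  12.,   0.]), 0.94), (array([510., 120.,  -2.]), 0.87), (array([400., 200.,  -3.]), 0.57)]
bushing_tight top []
bushing_tight scene [(array([461., -50.,   1.]), 0.63)]
reject_tray top [(array([ 465., -289.,    2.]), 0.87)]
reject_tray scene [(array([ 460., -283.,    2.]), 0.55)]
```

View pics/top.png

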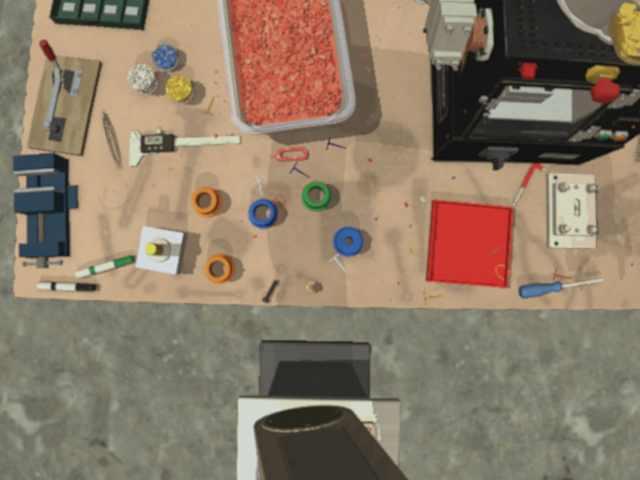

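View pics/scene.png

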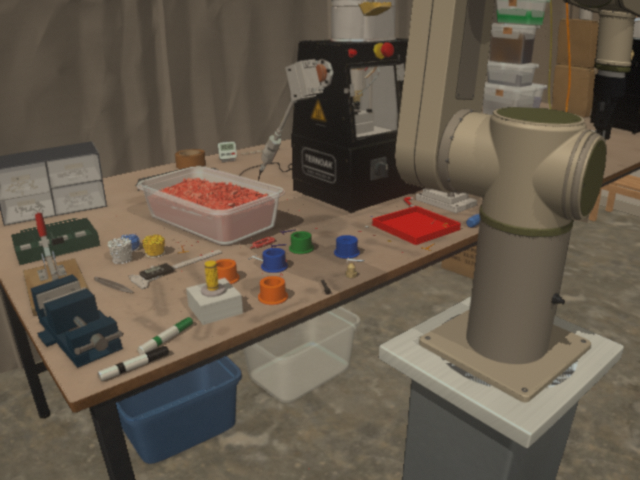

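The top view shows blue bushings at (262,213) and (348,241). The look-alikes are green at (316,196) and orange at (206,201) and (220,268). The gauge stands at (155,250) and the tray is at (470,243). The scene view agrees. Next I'll take one close crop of the two blue ones and measure them.

Run:
```python
from h import *
z=np.load('top.npz');a,d=z['a'],z['d']
save('crop',np.hstack([cv2.resize(a[y-25:y+25,x-25:x+25],(400,400),interpolation=cv2.INTER_CUBIC) for x,y in((262,213),(348,241))]))
P=pts('top',d);hsv=cv2.cvtColor(a,cv2.COLOR_RGB2HSV)
def st(n,m):
    Q=P[m];print(n,m.sum(),'med',np.median(Q,0).round(1),'mid',((np.percentile(Q,2,0)+np.percentile(Q,98,0))/2).round(1),'ext',np.ptp(Q,0).round(1))
for x,y in((262,213),(348,241)):
    m=np.zeros((480,640),bool);m[y-25:y+25,x-25:x+25]=1
    b=m&(hsv[...,0]>100)&(hsv[...,0]<130)&(hsv[...,1]>120)
    st('blue top',b&(abs(P[...,2]-36)<5));st('blue',b);st('low inside',m&(np.hypot(P[...,0]-np.median(P[b][:,0]),P[...,1]-np.median(P[b][:,1]))<20)&(P[...,2]<25))
m=np.zeros((480,640),bool);m[225:277,130:190]=1
st('stand',m&(abs(P[...,2]-40)<5));st('handle top',m&(P[...,2]>85)); 
v=P[m&(abs(P[...,2]-40)<5)][:,:2].astype(np.float32);print(cv2.minAreaRect(v))
m=np.zeros((480,640),bool);m[190:300,410:530]=1
v=P[m&(hsv[...,1]>180)&((hsv[...,0]<8)|(hsv[...,0]>172))&(P[...,2]<30)][:,:2].astype(np.float32);print('tray',np.percentile(v,[1,99],0),cv2.minAreaRect(v))
c=eyes.get_calibration('wrist');print(np.round(c['mount'],3).tolist(),c['intrinsics'])
```

```text
blue top 287 med [509.6 116.9  36.1] mid [511.4 115.9  35.8] ext [48.3 48.   9.7]
blue 393 med [507.3 112.6  35.1] mid [510.5 114.3  21.5] ext [ 133.7  116.1 1084.2]
low inside 189 med [511.2 116.2   0.8] mid [507.8 113.1   9.3] ext [39.5 38.9 28.2]
blue top 469 med [459.7 -50.6  36.4] mid [460.6 -50.2  36.4] ext [47.9 47.7  9. ]
blue 591 med [458.8 -47.5  35.8] mid [459.8 -49.   22.4] ext [  82.3  103.9 1086.4]
low inside 49 med [ 4.616e+02 -5.210e+01  4.000e-01] mid [461.6 -52.1   9.3] ext [12.6 12.5 27.3]
stand 1332 med [433.9 307.   40.3] mid [435.4 310.7  40.4] ext [88.7 89.5  9.8]
handle top 161 med [434.9 307.1 100.4] mid [425.5 172.7 586. ] ext [ 43.  296.5 999.6]
((435.49273681640625, 311.0269775390625), (82.0927505493164, 79.0029296875), 81.1857681274414)
tray [[ 383.65633301 -369.5852124 ]
 [ 538.8977124  -209.45485352]] ((460.8641357421875, -288.97381591796875), (159.96841430664062, 156.41128540039062), 86.0882568359375)
[[-0.002, -0.964, -0.266, 66.636], [1.0, -0.002, -0.001, 0.229], [0.0, -0.266, 0.964, -141.53], [0.0, 0.0, 0.0, 1.0]] [[406.84923173   0.         320.92038529]
 [  0.         406.84923173 238.52164762]
 [  0.           0.           1.        ]]
```

View pics/crop.png

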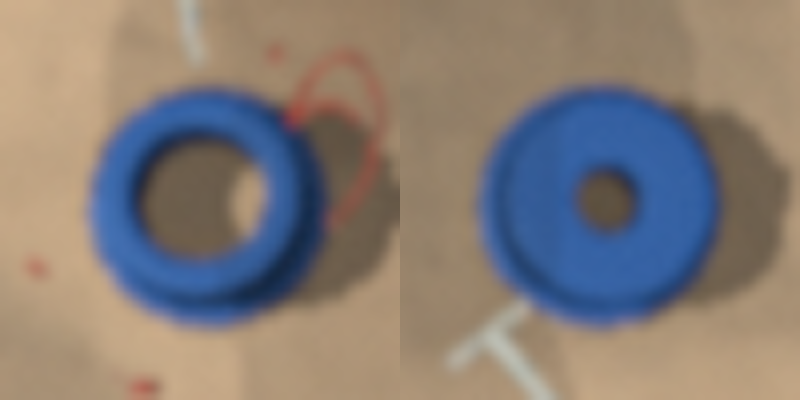

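The left blue bushing, at world (511,116), has the wide bore, so it is the open one. The right one, at (461,-51), is the tight one. I'm moving to look at the gauge from above and turning the tool to yaw 90 on the way.

Call:
apply_moves --pt "37.5 -35.8 0 0 0 -0.1343" --pt "42.0 -30.5 0 0 0 -0.1343" --pt "45.7 -24.6 0 0 0 -0.1343" --pt "48.6 -18.2 0 0 0 -0.1343" --pt "50.6 -11.6 0 0 0 -0.1343"

```text
time: 1.12
tool_pos: [279.0, -365.9, 231.5]
tcp_rot: [180.0, 0.0, 51.8]
ft_force: [0.5, -0.0, 0.7]
finger_gap: 85.3
grip_force: 0.0
```

Call:
apply_moves --pt "51.7 -4.7 0 0 0 -0.1343" --pt "51.8 2.2 0 0 0 -0.1343" --pt "51.1 9.1 0 0 0 -0.1343" --pt "49.4 15.9 0 0 0 -0.1343" --pt "46.8 22.3 0 0 0 -0.1343"

```text
time: 1.75
tool_pos: [420.9, -148.7, 231.7]
tcp_rot: [179.9, 0.0, 90.3]
ft_force: [0.6, -0.6, 1.4]
finger_gap: 85.6
grip_force: 0.0
```

Call:
apply_moves --pt "46 1.5 3 0 0 0" --pt "46 1.5 3 0 0 0" --pt "46 1.5 3 0 0 0" --pt "46 1.5 3 0 0 0" --pt "46 1.5 3 0 0 0"

```text
time: 2.38
tool_pos: [427.4, 81.4, 216.6]
tcp_rot: [179.9, -0.0, 90.1]
ft_force: [0.0, -0.1, -1.0]
finger_gap: 85.3
grip_force: 0.0
```

Call:
apply_moves --pt "46 1.5 3 0 0 0" --pt "46 1.5 3 0 0 0" --pt "46 1.5 3 0 0 0" --pt "46 1.5 3 0 0 0" --pt "46 1.5 3 0 0 0"

```text
time: 3.0
tool_pos: [434.6, 311.5, 201.4]
tcp_rot: [180.0, -0.0, 90.1]
ft_force: [0.9, -0.2, -0.3]
finger_gap: 85.6
grip_force: 0.0
```

```bash
cat > look.py <<'E'
from h import *
import sys
s=sense();a,d=eyes.snapshot('wrist');save(sys.argv[1],a);P=pts('wrist',d,s)
print(s['time'],s['tool_pos'].round(1),s['tcp_rot'].round(2))
hsv=cv2.cvtColor(a,cv2.COLOR_RGB2HSV)
def circ(n,m):
    m=cv2.morphologyEx(m.astype(np.uint8),cv2.MORPH_OPEN,np.ones((3,3)))
    k,l,stt,_=cv2.connectedComponentsWithStats(m)
    for i in range(1,k):
        if stt[i,4]>150:
            Q=P[l==i];c,r=cv2.minEnclosingCircle(Q[:,:2].astype(np.float32))
            print(n,stt[i,4],'pix',stt[i,:2]+stt[i,2:4]//2,'circ',np.round(c,1),round(r,1),'mid',((Q.min(0)+Q.max(0))/2).round(1),'zmed',np.median(Q[:,2]).round(1))
circ('yellow',(hsv[...,0]>20)&(hsv[...,0]<35)&(hsv[...,1]>120)&(d>0)&(P[...,2]>94))
circ('blue',(hsv[...,0]>100)&(hsv[...,0]<130)&(hsv[...,1]>110)&(d>0)&(abs(P[...,2]-36)<5))
E
python3 look.py w1
```

```text
3.0 [434.6 311.5 201.4] [ 1.7997e+02 -1.0000e-02  9.0070e+01]
yellow 654 pix [321 232] circ [433.7 315.5] 9.9 mid [433.8 315.1  97.5] zmed 98.8
blue 353 pix [419 415] circ [518.2 125.6] 18.8 mid [523.  125.6  33.9] zmed 34.6
```

View pics/w1.png

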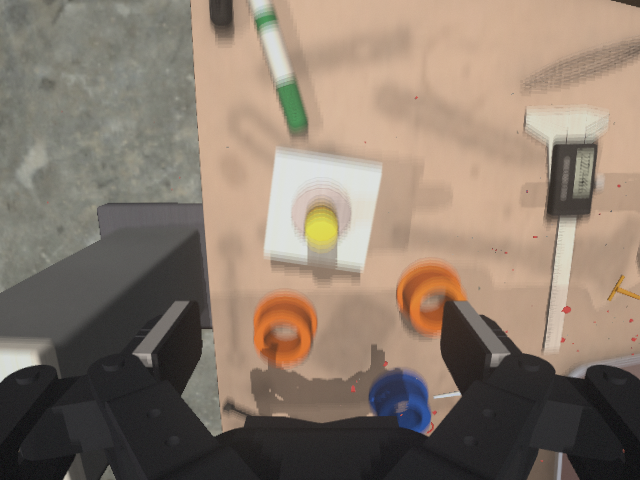

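The gauge is centred at (321,232), with orange bushings at (285,328) and (430,298) and blue at (400,402). The picture is motion-blurred, so I'm measuring again with the arm at rest.

```bash
python3 -c "
from h import *
for i in range(5): eyes.snapshot('wrist')"; python3 look.py w2;python3 look.py w2
```

```text
3.3 [434.7 309.2 201.3] [-1.800e+02  2.000e-02  9.004e+01]
yellow 859 pix [321 233] circ [434.3 311.6] 10.9 mid [433.9 311.9  97.5] zmed 98.9
blue 689 pix [405 415] circ [510.6 119.9] 24.6 mid [510.7 122.9  33.8] zmed 34.6
3.35 [434.9 309.  201.4] [1.7999e+02 1.0000e-02 9.0000e+01]
yellow 862 pix [321 233] circ [434.3 311.9] 10.9 mid [434.  312.   97.9] zmed 98.8
blue 689 pix [405 415] circ [510.4 119.1] 24.4 mid [510.5 122.7  34. ] zmed 34.6
```

Call:
apply_moves --pt "1.25 -0.5 36 0 0 0" --pt "1.25 -0.5 36 0 0 0" --pt "0 0 36 0 0 0" --pt "0 0 26 0 0 0" --pt "0 0 13 0 0 0" --fingers 55

```text
time: 4.03
tool_pos: [433.1, 311.0, 52.9]
tcp_rot: [-179.9, 0.1, 90.0]
ft_force: [0.0, -0.2, 0.5]
finger_gap: 55.2
grip_force: 0.0
```

Call:
apply_moves --pt "0 0 0 0 0 0" --pt "0 0 0 0 0 0" --pt "0 0 0 0 0 0" --pt "0 0 0 0 0 0" --pt "0 0 0 0 0 0" --fingers 0 --grip_force 60

```text
time: 4.65
tool_pos: [434.8, 312.9, 55.8]
tcp_rot: [179.9, -0.1, 90.1]
ft_force: [0.5, -1.6, 6.7]
finger_gap: 20.7
grip_force: 59.4
```

Call:
apply_moves --pt "0 0 0 0 0 0" --pt "0 0 0 0 0 0" --pt "0 0 0 0 0 0" --pt "0 0 0 0 0 0" --pt "0 0 0 0 0 0"

```text
time: 5.28
tool_pos: [434.8, 312.9, 55.8]
tcp_rot: [179.9, -0.1, 90.1]
ft_force: [-0.1, -1.3, 5.5]
finger_gap: 20.8
grip_force: 59.4
```

Call:
apply_moves --pt "0 0 -10 0 0 0" --pt "0 0 -15 0 0 0" --pt "0 0 -20 0 0 0" --pt "0 0 -20 0 0 0" --pt "0 0 -20 0 0 0"

```text
time: 5.9
tool_pos: [433.7, 312.5, 140.9]
tcp_rot: [180.0, -0.0, 90.1]
ft_force: [-0.5, -0.6, -1.4]
finger_gap: 20.3
grip_force: 58.8
```

Call:
apply_moves --pt "-20 7 0 0 0 0" --pt "-50 17 0 0 0 0" --pt "-60 21 0 0 0 0" --pt "-60 20 0 0 0 0" --pt "-33 10 0 0 0 0"

```text
time: 6.52
tool_pos: [509.1, 88.4, 140.5]
tcp_rot: [179.9, 0.0, 89.9]
ft_force: [0.3, 0.4, -2.4]
finger_gap: 20.6
grip_force: 58.8
```

Call:
apply_moves --pt "0 0 0 0 0 0" --pt "0 0 0 0 0 0" --pt "0 0 0 0 0 0" --pt "0 0 0 0 0 0" --pt "0 0 0 0 0 0"

```text
time: 7.15
tool_pos: [508.2, 91.8, 139.3]
tcp_rot: [-180.0, -0.0, 90.1]
ft_force: [0.1, 0.5, -1.7]
finger_gap: 20.7
grip_force: 58.8
```

```bash
python3 look.py w3
```

```text
7.15 [508.2  91.8 139.3] [-180.     -0.     90.12]
yellow 2269 pix [321 315] circ [507.6  95.2] 10.3 mid [507.6  98.8 156.9] zmed 163.6
yellow 4162 pix [321 372] circ [508.2  89.5] 13.0 mid [507.4  91.5 178.4] zmed 182.2
blue 2952 pix [326 195] circ [510.6 118. ] 24.9 mid [510.6 118.   34.1] zmed 34.8
```

View pics/w3.png

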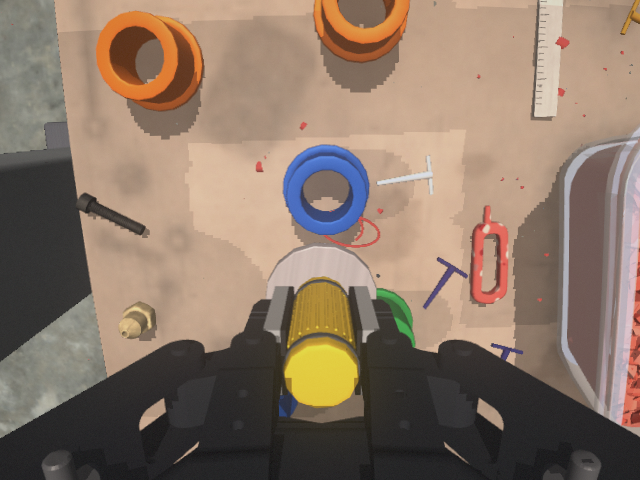

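The bushing with the wide bore is at (326,190), clear, with the gauge held upright in front of it. I'm lining up over it and going down to just above the bore.

Call:
apply_moves --pt "10 1 0 0 0 0" --pt "17 2 10 0 0 0" --pt "0 0 20 0 0 0" --pt "0 0 14 0 0 0" --pt "0 0 6 0 0 0"

```text
time: 7.82
tool_pos: [510.3, 118.5, 87.7]
tcp_rot: [-179.9, 0.0, 90.1]
ft_force: [0.1, -0.3, -1.1]
finger_gap: 20.2
grip_force: 58.8
```

Call:
apply_moves --pt "0 0 0 0 0 0" --pt "0 0 0 0 0 0" --pt "0 0 0 0 0 0" --pt "0 0 0 0 0 0" --pt "0 0 0 0 0 0"

```text
time: 8.45
tool_pos: [511.4, 118.1, 89.5]
tcp_rot: [180.0, -0.0, 90.1]
ft_force: [-0.1, 0.1, -1.9]
finger_gap: 20.8
grip_force: 58.8
```

```bash
python3 look.py w4
```

```text
8.45 [511.4 118.1  89.5] [179.98  -0.    90.06]
yellow 1911 pix [321 321] circ [510.8 122.2] 10.3 mid [510.8 125.1 112. ] zmed 116.0
yellow 4155 pix [321 372] circ [510.9 115.7] 13.0 mid [510.8 117.6 128.9] zmed 132.4
blue 1968 pix [321 239] circ [510.6 120. ] 24.4 mid [510.7 130.2  33.8] zmed 34.7
```

View pics/w4.png

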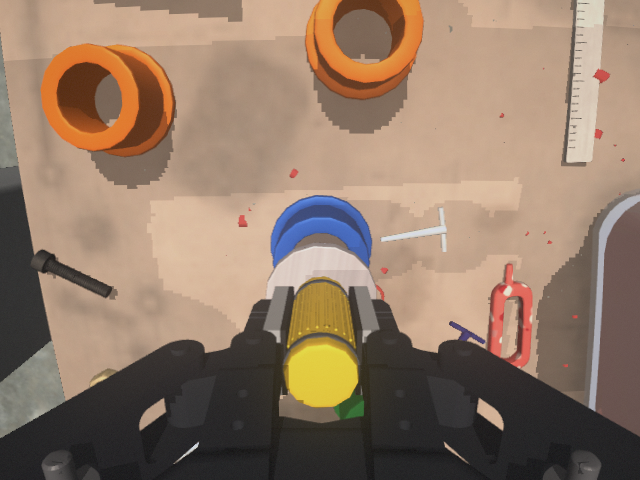

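The gauge is centred in x over the bushing at (321,239), so I'm inserting it gently.

Call:
apply_moves --pt "0 0 6 0 0 0" --pt "0 0 6 0 0 0" --pt "0 0 6 0 0 0" --pt "0 0 6 0 0 0" --pt "0 0 4 0 0 0"

```text
time: 9.12
tool_pos: [511.0, 118.1, 60.6]
tcp_rot: [-180.0, 0.0, 90.1]
ft_force: [-0.1, 0.1, -1.9]
finger_gap: 20.6
grip_force: 58.8
```

Call:
apply_moves --pt "0 0 3 0 0 0" --pt "0 0 3 0 0 0" --pt "0 0 2 0 0 0" --pt "0 0 1 0 0 0" --pt "0 0 0 0 0 0"

```text
time: 9.75
tool_pos: [511.3, 118.2, 52.3]
tcp_rot: [180.0, 0.0, 90.1]
ft_force: [-0.7, 0.2, -2.3]
finger_gap: 20.6
grip_force: 58.8
```

Call:
apply_moves --pt "0 0 0.5 0 0 0" --pt "0 0 0.5 0 0 0" --pt "0 0 0.5 0 0 0" --pt "0 0 0 0 0 0" --pt "0 0 0 0 0 0"

```text
time: 10.38
tool_pos: [511.5, 118.2, 51.9]
tcp_rot: [180.0, 0.0, 90.1]
ft_force: [-5.1, -1.3, 8.3]
finger_gap: 20.3
grip_force: 59.9
```

Call:
apply_moves --pt "0 0 0 0 0 0" --pt "0 0 0 0 0 0" --pt "0 0 0 0 0 0" --pt "0 0 0 0 0 0" --pt "0 0 0 0 0 0" --fingers 60

```text
time: 11.0
tool_pos: [511.3, 118.2, 50.7]
tcp_rot: [-180.0, -0.0, 90.1]
ft_force: [-0.1, 0.3, 0.0]
finger_gap: 60.5
grip_force: 0.0
```

Call:
apply_moves --pt "0 0 -10 0 0 0" --pt "0 0 -25 0 0 0" --pt "0 0 -35 0 0 0" --pt "0 0 -40 0 0 0" --pt "0 0 -30 0 0 0"

```text
time: 11.62
tool_pos: [511.9, 118.2, 193.7]
tcp_rot: [179.9, -0.0, 90.1]
ft_force: [0.4, -0.1, 0.3]
finger_gap: 59.8
grip_force: 0.0
```

Call:
apply_moves --pt "-30 -5 0 0 0 0" --pt "-40 -12 0 0 0 0" --pt "-40 -13 0 0 0 0" --pt "-40 -12 0 0 0 0" --pt "-30 -8 0 0 0 0" --fingers 85

```text
time: 12.25
tool_pos: [461.0, -63.4, 191.7]
tcp_rot: [179.9, 0.0, 90.0]
ft_force: [0.4, -0.7, 0.7]
finger_gap: 85.1
grip_force: 0.0
```

Call:
apply_moves --pt "0 0 0 0 0 0" --pt "0 0 0 0 0 0" --pt "0 0 0 0 0 0" --pt "0 0 0 0 0 0" --pt "0 0 0 0 0 0"

```text
time: 12.88
tool_pos: [461.5, -61.4, 190.7]
tcp_rot: [-180.0, -0.0, 90.1]
ft_force: [0.6, 0.1, -0.5]
finger_gap: 85.4
grip_force: 0.0
```

```bash
python3 look.py w5
```

```text
12.875 [461.5 -61.4 190.7] [-1.7999e+02 -1.0000e-02  9.0110e+01]
blue 3050 pix [319 202] circ [459.2 -49.5] 25.0 mid [459.1 -49.   34.2] zmed 34.8
```

View pics/w5.png

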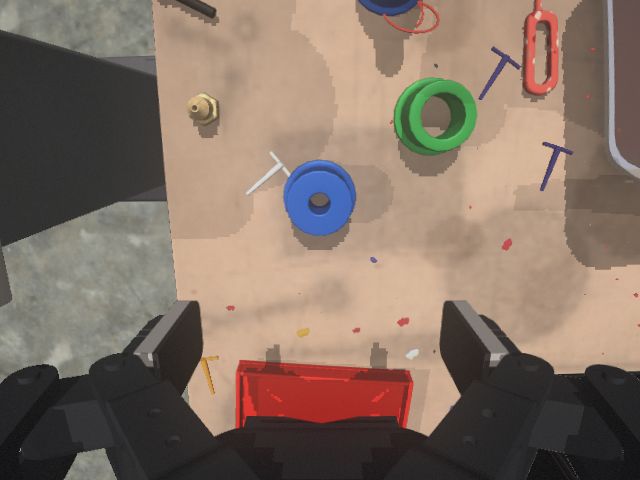

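The tight bushing is at (319,202) with its small bore visible, and a white T-piece lies just beside it at (268,175). I'm turning the grip 20 degrees to stay clear of that piece.

Call:
apply_moves --pt "12 -2.3 20 0 0 -0.175" --pt "0 0 40 0 0 -0.175" --pt "0 0 40 0 0 0" --pt "0 0 30 0 0 0" --pt "0 0 10 0 0 0"

```text
time: 13.55
tool_pos: [457.5, -49.4, 48.8]
tcp_rot: [-179.8, -0.1, 110.1]
ft_force: [0.5, 0.2, 0.2]
finger_gap: 85.0
grip_force: 0.0
```

Call:
apply_moves --pt "0 0 15 0 0 0" --pt "0 0 15 0 0 0" --pt "0 0 10 0 0 0" --pt "0 0 4 0 0 0" --pt "0 0 0 0 0 0"

```text
time: 14.18
tool_pos: [459.2, -49.9, 6.7]
tcp_rot: [-180.0, -0.0, 110.1]
ft_force: [-0.3, -0.9, -0.3]
finger_gap: 84.8
grip_force: 0.0
```

Call:
apply_moves --pt "0 0 0 0 0 0" --pt "0 0 0 0 0 0" --pt "0 0 0 0 0 0" --pt "0 0 0 0 0 0" --pt "0 0 0 0 0 0" --fingers 0 --grip_force 50

```text
time: 14.8
tool_pos: [459.7, -50.0, 7.7]
tcp_rot: [180.0, 0.0, 110.1]
ft_force: [-3.3, 1.4, 6.9]
finger_gap: 49.0
grip_force: 51.0
```

Call:
apply_moves --pt "0 0 0 0 0 0" --pt "0 0 -10 0 0 0" --pt "0 0 -25 0 0 0" --pt "0 0 -35 0 0 0" --pt "0 0 -10 0 0 0"

```text
time: 15.42
tool_pos: [460.9, -50.3, 89.6]
tcp_rot: [179.8, 0.1, 110.1]
ft_force: [0.9, -0.5, -1.2]
finger_gap: 49.1
grip_force: 52.1
```

Call:
apply_moves --pt "-25 -9 0 0 0 0" --pt "-55 -20 0 0 0 0" --pt "-58 -21 0 0 0 0" --pt "-55 -20 0 0 0 0" --pt "-31 -11.4 0 0 0 0"

```text
time: 16.05
tool_pos: [458.9, -290.8, 86.0]
tcp_rot: [-180.0, -0.0, 110.0]
ft_force: [-0.8, 0.3, -0.3]
finger_gap: 49.4
grip_force: 52.1
```

Call:
apply_moves --pt "0 0 20 0 0 0" --pt "0 0 25 0 0 0" --pt "0 0 12 0 0 0" --pt "0 0 6 0 0 0" --pt "0 0 2 0 0 0"

```text
time: 16.68
tool_pos: [459.9, -288.2, 21.9]
tcp_rot: [180.0, 0.0, 110.1]
ft_force: [0.4, -0.6, -1.1]
finger_gap: 49.2
grip_force: 52.1
```

Call:
apply_moves --pt "0 0 2 0 0 0" --pt "0 0 2 0 0 0" --pt "0 0 1 0 0 0" --pt "0 0 0 0 0 0" --pt "0 0 0 0 0 0"

```text
time: 17.3
tool_pos: [459.8, -288.3, 16.9]
tcp_rot: [180.0, 0.0, 110.1]
ft_force: [-0.0, 0.5, -1.2]
finger_gap: 48.9
grip_force: 52.1
```

Call:
apply_moves --pt "0 0 2 0 0 0" --pt "0 0 1 0 0 0" --pt "0 0 0.7 0 0 0" --pt "0 0 0.5 0 0 0" --pt "0 0 0 0 0 0"

```text
time: 17.92
tool_pos: [459.7, -288.2, 12.5]
tcp_rot: [-180.0, -0.0, 110.1]
ft_force: [-0.6, -0.0, -2.0]
finger_gap: 49.6
grip_force: 52.1
```

Call:
apply_moves --pt "0 0 0.5 0 0 0" --pt "0 0 0.5 0 0 0" --pt "0 0 0.3 0 0 0" --pt "0 0 0 0 0 0" --pt "0 0 0 0 0 0"

```text
time: 18.55
tool_pos: [459.8, -288.3, 11.8]
tcp_rot: [-180.0, 0.0, 110.1]
ft_force: [-2.6, 1.7, 4.4]
finger_gap: 49.4
grip_force: 52.7
```

Contact with the tray floor. I'm releasing, withdrawing and checking.

Call:
apply_moves --pt "0 0 0 0 0 0" --pt "0 0 0 0 0 0" --pt "0 0 0 0 0 0" --pt "0 0 0 0 0 0" --pt "0 0 0 0 0 0" --fingers 70

```text
time: 19.18
tool_pos: [459.7, -288.2, 11.2]
tcp_rot: [-180.0, -0.0, 110.1]
ft_force: [-0.2, 1.3, -0.2]
finger_gap: 69.6
grip_force: 0.0
```

Call:
apply_moves --pt "0 0 -10 0 0 0" --pt "0 0 -30 0 0 0" --pt "0 0 -50 0 0 0" --pt "0 0 -60 0 0 0" --pt "0 0 -40 0 0 0"

```text
time: 19.8
tool_pos: [460.5, -288.8, 205.6]
tcp_rot: [179.9, 0.2, 110.1]
ft_force: [0.9, -0.3, -0.2]
finger_gap: 70.1
grip_force: 0.0
```

Call:
apply_moves --pt "0 0 0 0 0 0" --pt "0 0 0 0 0 0" --pt "0 0 0 0 0 0" --pt "0 0 0 0 0 0" --pt "0 0 0 0 0 0"

```text
time: 20.42
tool_pos: [459.4, -288.0, 200.5]
tcp_rot: [-180.0, -0.1, 110.1]
ft_force: [0.6, 0.1, 0.4]
finger_gap: 69.8
grip_force: 0.0
```

Run:
```python
from h import *
a,d=eyes.snapshot('wrist');b,e=eyes.snapshot('scene');t,td=eyes.snapshot('top')
P=pts('top',td);m=np.hypot(P[...,0]-511,P[...,1]-118)<40
for lo,hi in((38,48),(90,105)):
    Q=P[m&(P[...,2]>lo)&(P[...,2]<hi)];print(len(Q),np.median(Q,0).round(1))
save('end',np.vstack([np.hstack([cv2.resize(a,(400,300)),cv2.resize(t,(400,300))]),np.hstack([cv2.resize(b[220:295,220:320],(400,300)),cv2.resize(b[190:265,350:450],(400,300))])]))
print(sense()['time'],sense()['tool_pos'])
```

```text
304 [507.4 112.4  42.5]
122 [511.  116.4  96.3]
20.575 [ 459.65609012 -288.15850846  201.04399242]
```

View pics/end.png

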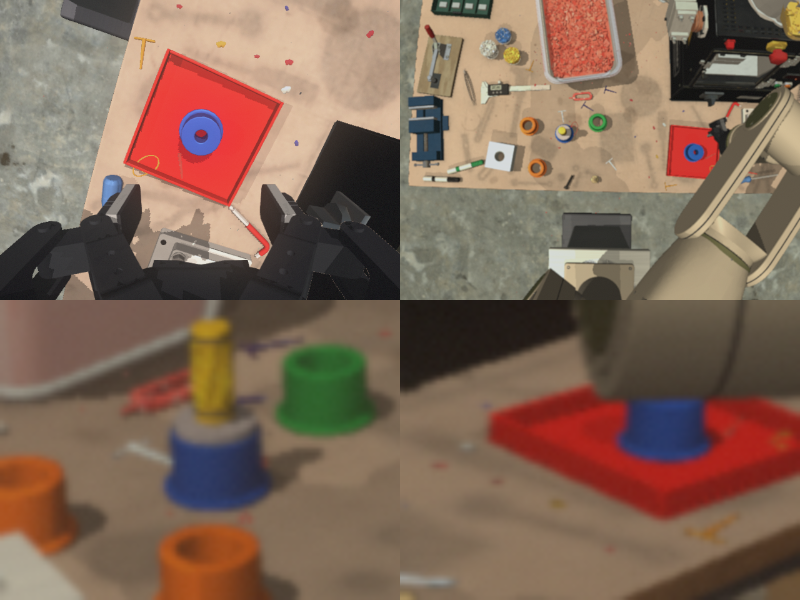

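The gauge stands upright with its shoulder (top at 42.5 mm) flat on the wide-bore bushing. The tight bushing sits flat in the middle of the tray, and the gripper is clear of everything.

```bash
python3 -c "
from bench import job
print(job.hand_in())"
```

```text
the job is handed in; nothing more can be done
None
```

The job is done and handed in at about 20.6 s: the gauge stands fully home in the wide-bore bushing on the table, and the tight bushing is in the red reject tray.

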